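# Reset the cut-out under the snap cover

### The job

The heater's cut-out has tripped: press the yellow snap tab of the grey terminal box fully in, push the released blue cover off its seat along the box until it is fully home at the far end, then press the red reset button that it uncovers fully down and let it spring back. Do it all by pressing and pushing with the fingertips: lift and pick up nothing, and leave the two cast blocks, the jar and the bottle where they stand.

Things in the scene. Friction and masses are not known exactly. Their poses are not given: they have to be found in the camera images.
- terminal_box: Grey open-topped terminal box fixed to the table, 200 (x) x 112 (y) x 52 mm high; origin at the centre of its underside. -x half: the cover's seat; +x half: empty parking half with the snap tab. Rails (tops 40 mm above the table) carry the cover; dark lips (tops 51.5 mm, inner edges at y = +-41 mm) hold it down. Open well between the rails 68 mm wide. End walls 44 (-x) and 49 mm high.
- cover: Blue sliding cover, loose, 120 g: plate 88 x 88 x 5 mm, top 45 mm above the table; origin at the centre of its underside, axes as the box's. Origin at x = -48 mm of the box when on its seat, +48 mm when fully home against the far end wall: pushed 96 mm toward the box's +x, about 1 N of friction. A step across its top has an upright face toward -x and ramps down toward +x.
- push_face (a point): Centre of the upright face of the cover's step, 54.5 mm above the table: push here, level, toward the box's +x. The face looks toward -x, is 80 mm wide and 19.5 mm high (45 to 64.5 mm above the table); the bare plate behind it is 40 mm long.
- tab_pad (a point): Where to press the yellow snap tab straight down: on its thumb pad, 34 mm wide (y), from 20 mm beyond this point to 26 mm before it along the box's x, 41 mm above the table when out, 27 mm when fully in. At its -x end a catch 6.5 mm higher than the pad blocks the cover's edge (34 mm from this point) while the tab is out.
- snap_tab (a joint): Travel of the snap tab in m: 0 out (cover locked), 0.014 fully in (hard stop). It needs about 4 to 6 N all the way and stays where it is pushed; it has no spring. The cover is free from about 0.008 on.
- reset_button (a joint): Travel of the red reset button in m: 0 out, 0.006 fully down; sprung, about 5 N when fully down, comes back by itself.
- reset_button_top (a point): Centre of the top of the round red reset button: 26 mm in diameter, top 30 mm above the table when out, on the box's middle line at x = -46 mm, under the seated cover; pressed straight down. Around it the well is 68 mm wide (y).
- cream_block: Bystander: cream cast bar, 36 x 58 x 25 mm, origin at the centre of its underside.
- violet_block: Bystander: violet flower-shaped cast block, 47 x 52 x 20 mm, origin at the centre of its underside.
- blue_jar: Bystander: blue pigment jar with white lid, 47 mm across, 58 mm high, origin at the centre of its underside.
- dropper_bottle: Bystander: small bottle with a white cap, 31 mm across, 62 mm high, origin at the centre of its underside.

How it is judged:
By the outcome, as a careful person would: the job done as asked, in the order asked, and still so for the second after the job is handed in, with the robot touching nothing.
It also fails if it takes over 58 s, if anything falls off the work surface, if the arm or the gripper's body presses on something with over 40 N, if the wrist force passes 120 N, or if a joint passes its speed limit or range.

### The arm

A 6-joint arm with a two-finger parallel gripper is mounted at the origin on a cart in front of the work surface, level with it; the furniture and walls round the work are solid. World frame = base frame: x ahead of the robot, y to its left, z up, the work surface at z = 0. Lengths are in m, angles in rad, forces in N, time in s.
With the tool pointing down it reaches from about 0.25 to 0.725 m from the base axis. Payload 4 kg.
Tool frame: the origin (TCP) lies on the centre line of the jaws, within the pads' length; the fingertips stand 22 mm ahead of it and the grasp point (between the pads) lies 3 mm ahead of it; z points along the fingers, y is the line along which they close (so a half turn about z gives the same grasp; the last joint's range is limited). The gripper opens to 85 mm and grips with 20 to 120 N. Pads are 22 mm wide; open, the fingers measure 114 mm over their backs; the gripper's body (76 mm by 85 mm) begins 54 mm behind the grasp point. The pads swing forward as they close: fully open they stand 13 mm farther back than shut.
Start: joints at [1.315, 0.241, 0.005, 1.335, 0, 1.571], TCP at [0.127, 0.484, 0.253] pointing down, gripper open.
Joint ranges: [-2.72, 2.72], [-1.05, 1.87], [-1.09, 1.28], [-1.99, 2.15], [-1.42, 1.44], [-3.14, 3.14]. Speed limits (rad/s): [2.79, 2.79, 3.14, 3.14, 3.14, 3.14].

### API

Orientations are given as a unit quaternion [x, y, z, w].
In Python, from workcell import bot gives the robot as it stands.
- The arm moves only by the shell command python3 -m inch 'ROWS'. ROWS is JSON, one flat list of numbers, 7 for each row, row after row: the shift along the world's x, y, z in mm, then the turn, a rotation vector about the world's x, y, z in rad, then the opening in per cent of the stroke, from 0 (shut) to 100 (fully open). A call has 1 to 8 rows; each row is the pose to reach, as a shift and turn from the pose commanded when the call began; what a row does not reach only later rows make up. A row lasts 1/12 s, in which the tool goes at most 41.7 mm and 7.16 degrees, less where a joint would pass 70% of its speed; a pose out of reach is approached as far as the arm can. A call with a gripper value outside its range is refused whole. The fingers move at their own pace and stop on an object; the grip force is fixed at half the most. Time passes only in rows, so rows that repeat a pose let the fingers close. It gives the time, the measured TCP pose, the force, the opening and the grip force at its end, in the units of the state.
- bot.get_obs(): the state, without advancing time (a new reading comes with each control period).
- bot.camera(name): name is "scene" or "top"; returns the picture (480x640x3 uint8, blue, green, red); there is no depth.
- bot.camera_info(name): a dict with "intrinsics" (3x3 intrinsics, pixels), "distortion" ([k1, k2, p1, p2, k3] as OpenCV has them; the pictures are not rectified), "camera_from_world" (4x4, takes a point from world to camera coordinates). Camera axes: x right, y down, z forward; pixel columns grow to the right and rows downward; lengths in m; the calibration is good to about 2 mm. A picture is of the moment at which its call begins. camera_info takes no time and is no camera call.
- bot.job_done(): hands the job in; it is judged then, once.
Trained networks look in the newest picture that a camera, given by its name, has taken for a name from the list of things; names that differ only in an ending like _2 or _b are one class to them, and where a whole thing is asked for, a point or a joint stands for the part that bears it (a point fixed in the world has none). Each returns a list of dicts, best first, with "confidence" (0 to 1); they miss things now and then, are a little off and sometimes report something else, mostly with a low value. They report only what shows in the picture. A call takes as long as a camera call.
- bot.silhouettes(camera, target): "mask" (480x640 bool, what is visible of it) and "uv" ([column, row] in pixels, amid what is visible of it).
- bot.spot_point(camera, target): "uv" ([column, row] in pixels: a listed point, or the origin of a listed thing).
The state is a dict: "clock": time; "joint_pos": joint angles; "joint_vel": joint speeds; "tau": joint torques, N m; "eef_pos": TCP position; "tool_rot": TCP orientation; "ft_force": force on the tool from outside, world axes, zero at the start; "ft_torque": the same for the moment, N m; "grip_width": finger opening in m; "grasp_force": force on a finger pad.
Only numpy, scipy, OpenCV 4.12 (cv2) and the standard library are available. Lean on these libraries where they do the work, as an engineer would, in place of code of your own. Each camera call takes 0.05 s, during which the arm holds its last target. There are 200 camera calls.

## Working session

There is one attempt and no reset: what is moved stays moved. The work goes in short steps, Python scripts to look and compute and a shell command to move; the robot and the scene stay as the last step left them, time stands still between calls to the robot, and variables do not carry over. Pictures are saved under pics/ and viewed, at most 10 in all, crops included, and the job is handed in when it is done.

```bash
mkdir -p pics; cat > h.py <<'E'
import numpy as np, cv2
from workcell import bot
def ray(cam,uv):
    i=bot.camera_info(cam);K=np.array(i["intrinsics"]);d=np.array(i["distortion"]);T=np.array(i["camera_from_world"])
    n=cv2.undistortPoints(np.array([[uv]],float),K,d)[0,0]
    R=T[:3,:3];return -R.T@T[:3,3],R.T@np.array([n[0],n[1],1])
def at(cam,uv,z):
    o,d=ray(cam,uv);return o+d*(z-o[2])/d[2]
def proj(cam,P):
    i=bot.camera_info(cam);T=np.array(i["camera_from_world"])
    return cv2.projectPoints(np.array(P,float).reshape(-1,3),cv2.Rodrigues(T[:3,:3])[0],T[:3,3],np.array(i["intrinsics"]),np.array(i["distortion"]))[0][:,0]
E
python3 - <<'E'
from h import *
o=bot.get_obs();print({k:np.round(o[k],3) for k in("clock","eef_pos","tool_rot","ft_force","grip_width")})
ims=[bot.camera(c) for c in("top","scene")]
cv2.imwrite("pics/top0.png",ims[0]);cv2.imwrite("pics/scene0.png",ims[1])
Z=dict(push_face=.0545,tab_pad=.041,reset_button_top=.03,terminal_box=0,cover=.04,cream_block=0,violet_block=0,blue_jar=0,dropper_bottle=0)
for c in("top","scene"):
  print(c,np.round(ray(c,[320,240])[0],3))
  for t,z in Z.items():
    for r in bot.spot_point(c,t)[:2]: print(t,round(r["confidence"],2),np.round(r["uv"],1),np.round(at(c,r["uv"],z),4))
E
```

```text
{'clock': np.float64(0.0), 'eef_pos': array([0.126, 0.483, 0.252]), 'tool_rot': array([ 0.128,  0.992, -0.001, -0.   ]), 'ft_force': array([-0.034, -0.363,  0.798]), 'grip_width': np.float64(0.085)}
top [0.464 0.109 0.902]
push_face 0.68 [266.9 271.5] [0.4892 0.2293 0.0545]
tab_pad 0.61 [283.5 234.8] [0.561  0.1971 0.041 ]
tab_pad 0.49 [270.7 271.6] [0.4893 0.2237 0.041 ]
terminal_box 0.59 [284.  251.8] [0.5304 0.201  0.    ]
terminal_box 0.43 [367.5 295.1] [0.4374 0.0328 0.    ]
cover 0.64 [271.3 269.2] [0.494  0.2226 0.04  ]
cover 0.39 [329.5 158.2] [0.7132 0.102  0.04  ]
cream_block 0.92 [368.7 325. ] [0.377  0.0323 0.    ]
cream_block 0.42 [366.6 296.7] [0.4342 0.0347 0.    ]
violet_block 0.63 [367.2 295.4] [0.4368 0.0334 0.    ]
blue_jar 0.82 [327.7 157.8] [0.7257 0.1054 0.    ]
scene [0.212 0.6   0.719]
push_face 0.85 [310.2 305.9] [0.4834 0.2243 0.0545]
tab_pad 0.93 [277.3 266.3] [0.5654 0.1903 0.041 ]
terminal_box 0.72 [291.1 299.6] [0.5337 0.201  0.    ]
terminal_box 0.32 [307.8 310.5] [ 0.5037  0.2018 -0.    ]
cover 0.78 [307.4 306.8] [0.4914 0.2195 0.04  ]
cream_block 0.76 [450.7 276.1] [0.3718 0.0279 0.    ]
cream_block 0.6 [194.  233.2] [0.7306 0.1917 0.    ]
violet_block 0.81 [412.6 261.3] [0.431  0.0373 0.    ]
blue_jar 0.66 [232.5 198.3] [ 0.733   0.0987 -0.    ]
dropper_bottle 0.85 [193.8 233.6] [0.7303 0.1925 0.    ]
```

```bash
python3 - <<'E'
from h import *
im=cv2.imread("pics/top0.png")[180:330,190:390];s=cv2.imread("pics/scene0.png")[200:380,180:420]
cv2.imwrite("pics/t1.png",cv2.resize(im,(800,600),interpolation=2));cv2.imwrite("pics/s1.png",cv2.resize(s,None,fx=3.3,fy=3.3,interpolation=2))
E
```

```text
(no output)
```

View pics/t1.png

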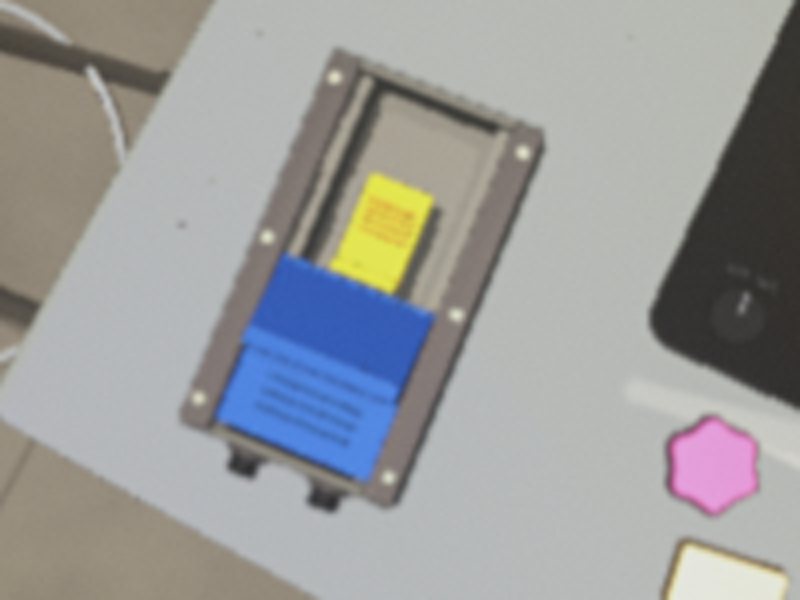

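View pics/s1.png

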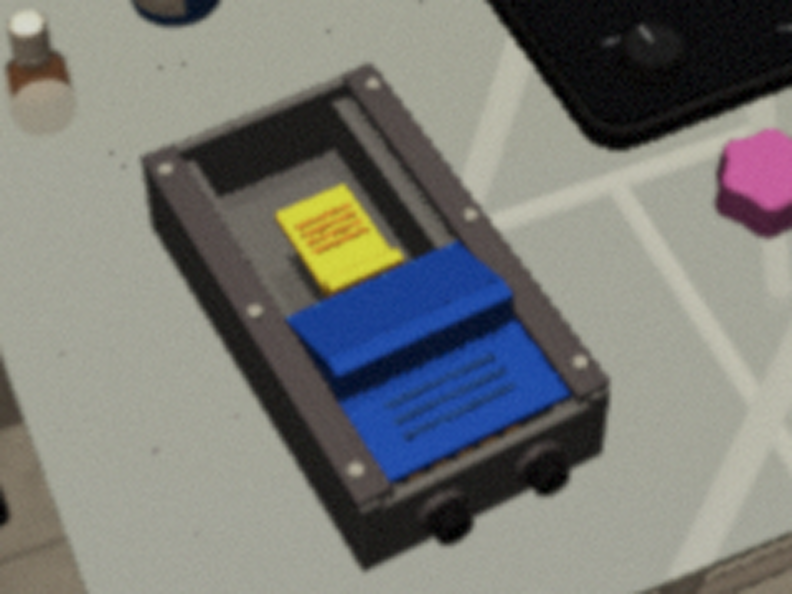

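The top picture shows the grey box with its +x end pointing up and slightly right (box corners at about (274,192), (326,213), (289,307), (236,284) px). The yellow tab is near (285,238), and the cover is seated at the near end. I'll fit the box pose to the corners from both views.

```bash
cat >> h.py <<'E'
def box2w(p,x):
    p=np.array(p,float).reshape(-1,3);c,s=np.cos(x[2]),np.sin(x[2])
    return np.c_[x[0]+c*p[:,0]-s*p[:,1],x[1]+s*p[:,0]+c*p[:,1],p[:,2]]
E
python3 - <<'E'
from h import *
from scipy.optimize import least_squares as ls
C=np.array([[.1,.056,.0515],[.1,-.056,.0515],[-.1,-.056,.0515],[-.1,.056,.0515]])
t=np.array([[335,48],[545,132],[397,507],[183,415]])/4+[190,180]
s=np.array([[145,158],[365,65],[607,380],[368,500]])/3.3+[180,200]
x0=[.53,.201,-.39]
for n,L in(("top",[("top",t)]),("scene",[("scene",s)]),("both",[("top",t),("scene",s)])):
  f=lambda x:np.concatenate([(proj(c,box2w(C,x))-u).ravel() for c,u in L])
  r=ls(f,x0,loss="soft_l1");print(n,np.round(r.x,4),np.round(f(r.x),1))
x=r.x
# roof: points of interest
P=dict(tab=[.055,0,.041],push=[-.048,0,.0545],btn=[-.046,0,.03])
for k,v in P.items(): print(k,np.round(box2w(v,x),4))
c,s_=np.cos(x[2]),np.sin(x[2])
for n,w in(("tab_t",[.561,.1971]),("tab_s",[.5654,.1903]),("push_t",[.4892,.2293]),("push_s",[.4834,.2243]),("cov_t",[.494,.2226]),("cov_s",[.4914,.2195])):
  d=np.array(w)-x[:2];print(n,np.round([c*d[0]+s_*d[1],-s_*d[0]+c*d[1]],4))
print("+x",c,s_,"yaw",x[2])
o=bot.get_obs();from scipy.spatial.transform import Rotation as R
print(R.from_quat(o["tool_rot"]).as_matrix().round(3))
E
```

```text
top [ 0.5332  0.201  -0.4026] [ 0.2 -0.9  0.6 -1.6 -0.5  0.7 -0.4  2.1]
scene [ 0.5311  0.2034 -0.4   ] [-2.5 -1.3  0.1 -2.4  3.   0.2 -0.2  2.2]
both [ 0.532   0.2019 -0.4036] [-0.2 -0.4  0.2 -0.9 -1.   1.3 -0.8  2.6 -2.1 -2.5  0.5 -3.3  2.9 -0.7
 -0.4  1. ]
tab [[0.5826 0.1803 0.041 ]]
push [[0.4879 0.2208 0.0545]]
btn [[0.4897 0.22   0.03  ]]
tab_t [0.0285 0.007 ]
tab_s [0.0353 0.0024]
push_t [-0.0501  0.0084]
push_s [-0.0535  0.0015]
cov_t [-0.0431  0.0041]
cov_s [-0.0443  0.0002]
+x 0.9196459793071747 -0.39274835804131325 yaw -0.40361818817236816
[[-0.967  0.253  0.   ]
 [ 0.253  0.967  0.   ]
 [-0.     0.    -1.   ]]
```

```bash
python3 -m inch '[30,-20,0,0,0,-0.05,0, 60,-40,-10,0,0,-0.1,0, 90,-60,-20,0,0,-0.148,0, 120,-80,-30,0,0,-0.148,0, 150,-100,-40,0,0,-0.148,0, 180,-122,-50,0,0,-0.148,0, 210,-142,-60,0,0,-0.148,0, 240,-162,-60,0,0,-0.148,0]'
python3 -m inch '[30,-20,0,0,0,0,0, 60,-40,0,0,0,0,0, 90,-60,0,0,0,0,0, 120,-80,-10,0,0,0,0, 150,-100,-20,0,0,0,0, 180,-120,-30,0,0,0,0, 193,-131,-40,0,0,0,0, 193,-131,-50,0,0,0,0]'
```

```text
clock: 1.67
eef_pos: [0.3668, 0.3196, 0.1915]
tool_rot: [0.201, 0.98, -0.001, -0.001]
ft_force: [-0.4, 0.4, -0.8]
grip_width: -0.0
grasp_force: 0.0
clock: 2.33
eef_pos: [0.5627, 0.1879, 0.1424]
tool_rot: [0.203, 0.979, -0.0, 0.001]
ft_force: [0.2, 0.3, -0.7]
grip_width: 0.0001
grasp_force: 0.0
```

```bash
python3 -m inch '[-1,1,-10,0,0,0,0, -2,2,-20,0,0,0,0, -3,2,-35,0,0,0,0, -3,2,-50,0,0,0,0, -3,2,-60,0,0,0,0, -3,2,-66,0,0,0,0, -3,2,-66,0,0,0,0]'
python3 - <<'E'
from h import *
im=bot.camera("scene");print(np.round(bot.get_obs()["eef_pos"],4))
cv2.imwrite("pics/s2.png",cv2.resize(im[180:360,170:410],None,fx=3.3,fy=3.3,interpolation=2))
E
```

```text
clock: 2.92
eef_pos: [0.5548, 0.1932, 0.0758]
tool_rot: [0.2, 0.98, -0.001, -0.001]
ft_force: [0.3, 1.0, 0.6]
grip_width: -0.0001
grasp_force: 0.0
[0.5556 0.1933 0.0768]
```

View pics/s2.png

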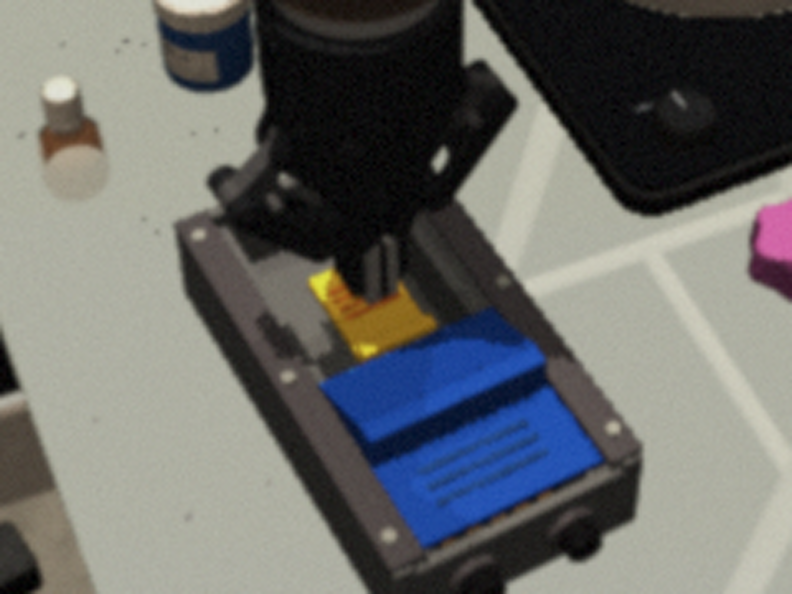

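The shut fingertips, around (378,298) in the crop, hang over the yellow pad. The cover is still on its seat. I'll check the tip's lateral position numerically.

```bash
python3 - <<'E'
from h import *
x=[.532,.2019,-.4036]
e=np.mean([bot.get_obs()["eef_pos"]],0)
q=lambda P:np.round((proj("scene",P)-[170,180])*3.3)
print("tip",q([e[0],e[1],e[2]-.022]))
print("pad corners",q(box2w([[.05,.017,.041],[.05,-.017,.041],[.004,-.017,.041],[.004,.017,.041]],x)))
c,s=np.cos(x[2]),np.sin(x[2]);d=e[:2]-x[:2];print(c*d[0]+s*d[1],-s*d[0]+c*d[1])
E
```

```text
tip [[367. 279.]]
pad corners [[307. 275.]
 [378. 244.]
 [431. 317.]
 [359. 350.]]
0.02510462374040775 0.0013253462622827717
```

```bash
python3 -m inch '[4,-3,-5,0,0,0,0, 4,-3,-9,0,0,0,0, 4,-3,-12,0,0,0,0, 4,-3,-14,0,0,0,0, 4,-3,-16,0,0,0,0, 4,-3,-18,0,0,0,0, 4,-3,-20,0,0,0,0, 4,-3,-20,0,0,0,0]'
```

```text
clock: 3.63
eef_pos: [0.5607, 0.1896, 0.0573]
tool_rot: [0.201, 0.98, -0.0, 0.0]
ft_force: [0.0, -0.9, 1.7]
grip_width: -0.0002
grasp_force: 1.0
```

```bash
python3 -m inch '[0,0,-2,0,0,0,0, 0,0,-4,0,0,0,0, 0,0,-6,0,0,0,0, 0,0,-7,0,0,0,0, 0,0,-8,0,0,0,0, 0,0,-8,0,0,0,0]'
```

```text
clock: 4.13
eef_pos: [0.5606, 0.1897, 0.0491]
tool_rot: [0.201, 0.98, -0.0, 0.0]
ft_force: [0.1, -1.6, 3.5]
grip_width: 0.0
grasp_force: 1.2
```

Force is still about 5 N, so the tab hasn't reached its stop. Pressing on until the force jumps.

```bash
python3 -m inch '[0,0,-1,0,0,0,0, 0,0,-2,0,0,0,0, 0,0,-2,0,0,0,0]'
```

```text
clock: 4.38
eef_pos: [0.5608, 0.1897, 0.0489]
tool_rot: [0.201, 0.98, 0.0, 0.001]
ft_force: [-2.7, -2.9, 11.4]
grip_width: -0.0002
grasp_force: 5.8
```

```bash
python3 -m inch '[0,0,-1,0,0,0,0, 0,0,-2,0,0,0,0, 0,0,-2,0,0,0,0]'
```

```text
clock: 4.63
eef_pos: [0.561, 0.1897, 0.0487]
tool_rot: [0.201, 0.98, 0.0, 0.001]
ft_force: [-5.6, -3.7, 21.3]
grip_width: 0.0002
grasp_force: 10.6
```

Hard stop reached (z 0.049, force rising to 21 N). Next I retreat and go behind the push face.

```bash
python3 -m inch '[0,0,20,0,0,0,0, 0,0,45,0,0,0,0, 0,0,66,0,0,0,0, -24,10,68,0,0,0,0, -49,21,68,0,0,0,0, -75,32,68,0,0,0,0, -98,42,68,0,0,0,0, -98,42,68,0,0,0,0]'
python3 - <<'E'
from h import *
x=[.532,.2019,-.4036]
im=bot.camera("top");e=bot.get_obs();print(e["eef_pos"],e["ft_force"])
e=e["eef_pos"]
d=e[:2]-x[:2];c,s=np.cos(x[2]),np.sin(x[2]);print(c*d[0]+s*d[1],-s*d[0]+c*d[1])
cv2.imwrite("pics/t3.png",cv2.resize(im[180:330,190:390],(800,600),interpolation=2))
E
```

```text
clock: 5.3
eef_pos: [0.4575, 0.2328, 0.1124]
tool_rot: [0.199, 0.98, -0.001, -0.003]
ft_force: [-0.6, 0.3, -0.8]
grip_width: 0.0
grasp_force: 0.0
[0.45993155 0.23253244 0.11272547] [ 0.72157726  0.4694931  -0.65117185]
-0.07830830379762097 -0.0001323389937539221
```

View pics/t3.png

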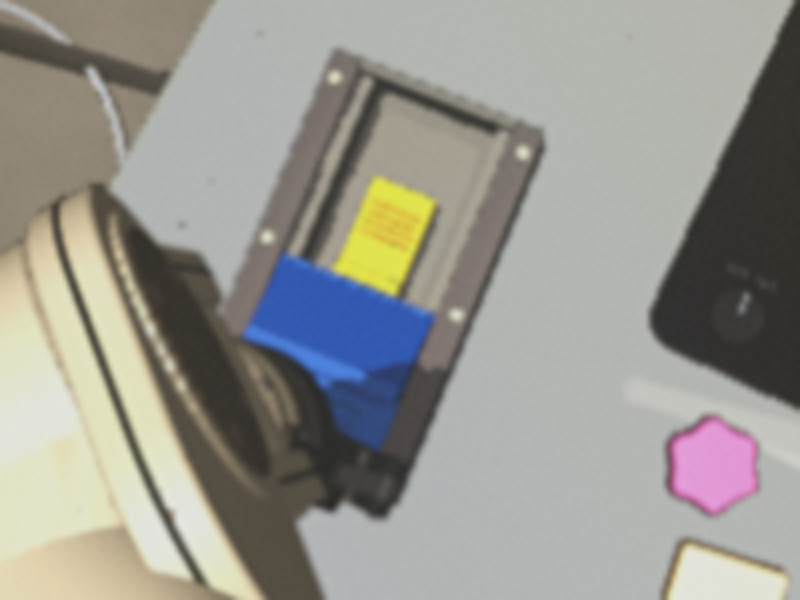

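The tab sits lower, at about (390,235) in the crop, the cover hasn't moved, and the gripper is behind the step. Descending so the tips sit about 5 mm above the bare plate.

```bash
python3 -m inch '[0,0,-10,0,0,0,0, 0,0,-20,0,0,0,0, 0,0,-30,0,0,0,0, 0,0,-36,0,0,0,0, 0,0,-40,0,0,0,0, 0,0,-40,0,0,0,0, 5,-2,-40,0,0,0,0, 9,-4,-40,0,0,0,0]'
```

```text
clock: 6.02
eef_pos: [0.4723, 0.2277, 0.0735]
tool_rot: [0.201, 0.98, 0.0, 0.0]
ft_force: [0.6, -0.6, -0.3]
grip_width: 0.0001
grasp_force: 0.0
```

```bash
python3 -m inch '[3,-1,-1,0,0,0,0, 7,-3,-1,0,0,0,0, 13,-6,-1,0,0,0,0, 20,-9,-1,0,0,0,0, 27,-12,-1,0,0,0,0, 34,-15,-1,0,0,0,0, 41,-18,-1,0,0,0,0, 46,-20,-1,0,0,0,0]'
```

```text
clock: 6.68
eef_pos: [0.5186, 0.2072, 0.0723]
tool_rot: [0.201, 0.98, 0.0, 0.0]
ft_force: [-1.0, 0.4, 0.2]
grip_width: 0.0001
grasp_force: 0.5
```

```bash
python3 -m inch '[6,-2,0,0,0,0,0, 12,-5,0,0,0,0,0, 18,-8,0,0,0,0,0, 24,-10,0,0,0,0,0, 30,-13,0,0,0,0,0, 35,-15,0,0,0,0,0, 38,-16,0,0,0,0,0, 38,-16,0,0,0,0,0]'
```

```text
clock: 7.35
eef_pos: [0.5564, 0.1914, 0.0723]
tool_rot: [0.201, 0.98, 0.0, 0.0]
ft_force: [1.2, -1.0, 0.4]
grip_width: -0.0004
grasp_force: 0.0
```

```bash
python3 -m inch '[2,-1,0,0,0,0,0, 4,-2,0,0,0,0,0, 5,-2,0,0,0,0,0, 6,-3,0,0,0,0,0, 7,-3,0,0,0,0,0, 7,-3,0,0,0,0,0]'
```

```text
clock: 7.85
eef_pos: [0.5627, 0.1887, 0.0723]
tool_rot: [0.201, 0.98, -0.0, 0.0]
ft_force: [-0.3, 0.1, 0.5]
grip_width: 0.0003
grasp_force: 0.1
```

```bash
python3 -m inch '[1,0,0,0,0,0,0, 2,-1,0,0,0,0,0, 3,-1,0,0,0,0,0, 4,-2,0,0,0,0,0, 4,-2,0,0,0,0,0]'
```

```text
clock: 8.27
eef_pos: [0.565, 0.1878, 0.0723]
tool_rot: [0.2, 0.98, 0.001, -0.002]
ft_force: [-5.8, 3.5, 2.5]
grip_width: 0.0001
grasp_force: 3.1
```

```bash
python3 -m inch '[1,0,0,0,0,0,0, 2,-1,0,0,0,0,0, 2,-1,0,0,0,0,0]'
```

```text
clock: 8.52
eef_pos: [0.565, 0.1878, 0.0723]
tool_rot: [0.199, 0.98, 0.001, -0.004]
ft_force: [-11.2, 6.1, 6.8]
grip_width: 0.0003
grasp_force: 5.8
```

The cover is firmly against the end wall. Back off and go above the button.

```bash
python3 -m inch '[-6,3,0,0,0,0,0, -12,5,0,0,0,0,0, -25,11,10,0,0,0,0, -45,19,20,0,0,0,0, -65,28,20,0,0,0,0, -79,34,20,0,0,0,0, -79,34,10,0,0,0,0, -79,34,10,0,0,0,0]'
python3 - <<'E'
from h import *
im=bot.camera("scene");e=bot.get_obs()["eef_pos"];print(e)
x=[.532,.2019,-.4036];print((proj("scene",np.r_[box2w([-.046,0,.03],x),[[e[0],e[1],e[2]-.022]]])-[170,180])*3.3)
d=e[:2]-x[:2];c,s=np.cos(x[2]),np.sin(x[2]);print(c*d[0]+s*d[1],-s*d[0]+c*d[1])
for r in bot.spot_point("scene","reset_button_top")[:2]:print(r["confidence"],r["uv"],at("scene",r["uv"],.03))
for r in bot.spot_point("scene","cover")[:2]:print(r["confidence"],at("scene",r["uv"],.04))
cv2.imwrite("pics/s4.png",cv2.resize(im[180:360,170:410],None,fx=3.3,fy=3.3,interpolation=2))
E
```

```text
clock: 9.18
eef_pos: [0.4887, 0.2195, 0.0811]
tool_rot: [0.2, 0.98, -0.001, -0.0]
ft_force: [0.6, -0.3, 0.7]
grip_width: -0.0001
grasp_force: 0.0
[0.48934579 0.21932275 0.08144974]
[[456.11012873 435.48378715]
 [458.19170608 392.41103667]]
-0.04606954242327807 -0.0007287663152214068
0.81 [0.5783755  0.17766715 0.04      ]
```

View pics/s4.png

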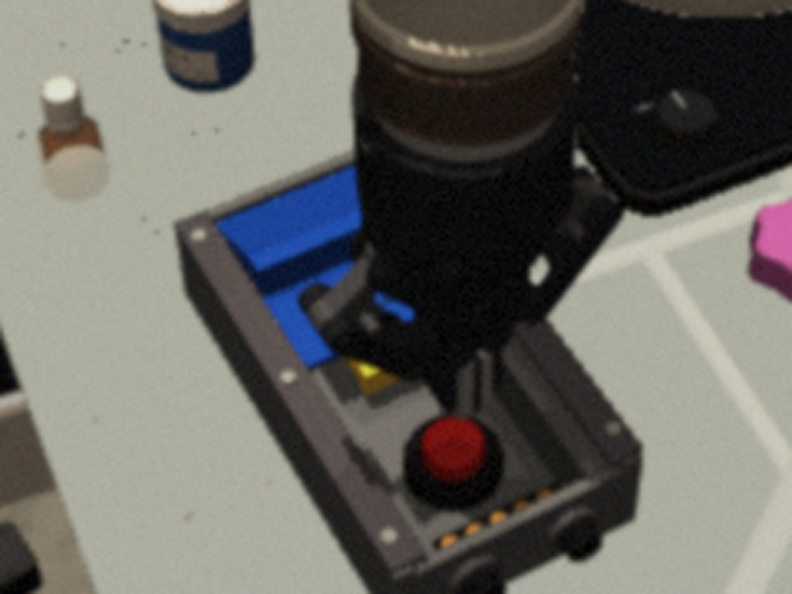

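The cover is at the far end and the red button is exposed at about (453,447) in the crop, nearly under the fingertips at about (472,400). Pressing with a small correction.

```bash
python3 -m inch '[-1,2,-8,0,0,0,0, -1,2,-16,0,0,0,0, -1,2,-24,0,0,0,0, -1,2,-28,0,0,0,0, -1,2,-31,0,0,0,0, -1,2,-33,0,0,0,0, -1,2,-35,0,0,0,0, -1,2,-35,0,0,0,0]'
```

```text
clock: 10.0
eef_pos: [0.488, 0.2213, 0.0472]
tool_rot: [0.201, 0.98, -0.0, -0.0]
ft_force: [-2.1, 0.0, 3.1]
grip_width: 0.0001
grasp_force: 2.1
```

```bash
python3 -m inch '[0,0,-1,0,0,0,0, 0,0,-2,0,0,0,0, 0,0,-3,0,0,0,0, 0,0,-3,0,0,0,0]'
```

```text
clock: 10.33
eef_pos: [0.4886, 0.2217, 0.0459]
tool_rot: [0.201, 0.98, 0.0, 0.0]
ft_force: [-5.7, -2.3, 12.3]
grip_width: -0.0001
grasp_force: 6.3
```

```bash
python3 -m inch '[0,0,-1,0,0,0,0, 0,0,-2,0,0,0,0, 0,0,-2,0,0,0,0]'
```

```text
clock: 10.58
eef_pos: [0.4886, 0.2218, 0.0457]
tool_rot: [0.201, 0.98, 0.0, 0.001]
ft_force: [-9.2, -5.0, 24.6]
grip_width: -0.0002
grasp_force: 12.3
```

```bash
python3 -m inch '[0,0,10,0,0,0,0, 0,0,30,0,0,0,0, 0,0,60,0,0,0,0, 0,0,95,0,0,0,0, -30,20,125,0,0,0,0, -60,45,150,0,0,0,0, -90,70,160,0,0,0,0, -110,95,160,0,0,0,0]'
python3 -m inch '[-30,25,0,0,0,0,0, -60,50,0,0,0,0,0, -60,75,0,0,0,0,0, -60,75,0,0,0,0,0]'
python3 - <<'E'
from h import *
im=bot.camera("scene");print(bot.get_obs()["eef_pos"],bot.get_obs()["ft_force"])
for t,z in(("reset_button_top",.03),("cover",.04),("tab_pad",.027)):
  for r in bot.spot_point("scene",t)[:1]:print(t,r["confidence"],at("scene",r["uv"],z))
print(box2w([[.048,0,.04],[-.046,0,.03]],[.532,.2019,-.4036]))
cv2.imwrite("pics/s5.png",cv2.resize(im[180:360,170:410],None,fx=3.3,fy=3.3,interpolation=2))
E
```

```text
clock: 11.25
eef_pos: [0.379, 0.3184, 0.2059]
tool_rot: [0.201, 0.979, 0.003, 0.002]
ft_force: [0.2, 0.9, 0.1]
grip_width: -0.0005
grasp_force: 0.0
clock: 11.58
eef_pos: [0.3174, 0.3966, 0.2028]
tool_rot: [0.198, 0.98, 0.003, 0.0]
ft_force: [-0.0, 0.8, -0.5]
grip_width: -0.0002
grasp_force: 0.0
[0.31797656 0.39448505 0.20251709] [ 0.8996721  -0.45715092 -0.55911127]
reset_button_top 0.56 [0.49337688 0.22198418 0.03      ]
tab_pad 0.75 [0.56315017 0.19003386 0.027     ]
[[0.57614335 0.18304888 0.04      ]
 [0.48969596 0.21996566 0.03      ]]
```

View pics/s5.png

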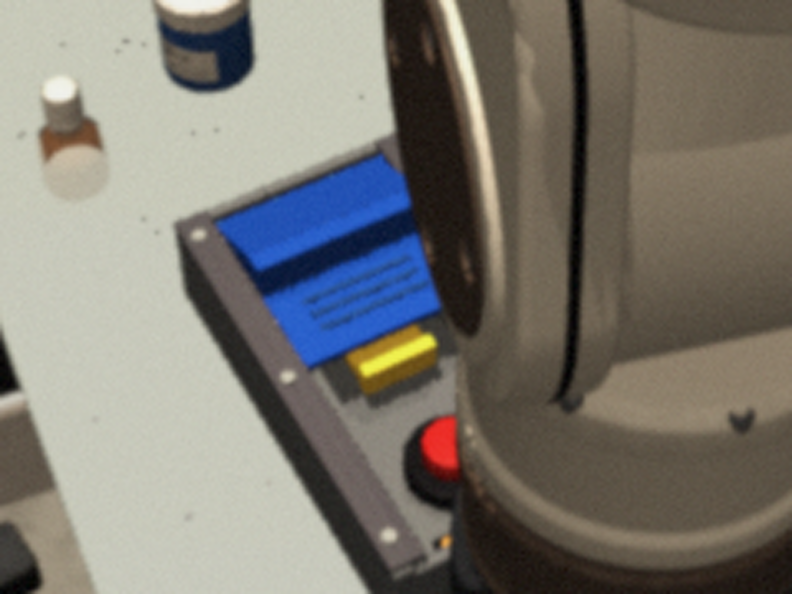

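The cover sits flush against the far wall with its near edge at about (310,367), the tab is in, and the red button at (440,447) is back out. The bystanders that show in this view haven't moved.

```bash
python3 -c "
from workcell import bot
print(bot.job_done())"
```

```text
the job is handed in; nothing more can be done
None
```

I pressed the snap tab to its hard stop, pushed the cover home against the far end wall, pressed the reset button fully down and let it spring back, and handed the job in at about 12 s with the arm clear of everything.

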